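Put the honey jars away in the display trays

TASK

Put the four honey jars that stand on the counter away in the pine display trays: each goes into the tray where a jar of its own kind is already standing, upright on the bottom of an empty bay, one jar to a bay. They are glass, so set them down rather than drop them, and leave the three jars already in the trays as they are.

Things in the scene. Friction and masses are not known exactly. Their poses are not given: they have to be found in the camera images.
- small_a: small straight-sided round honey jar, amber with a pale label band and a flat black screw lid: 46 mm diameter (lid 46 mm, glass 44.4 mm), 58 mm high, the lid being its top 15 mm; about 0.12 kg. Origin: centre of its underside, z up; its yaw does not matter. At the start it stands upright on the counter, in front of the trays.
- small_b: small straight-sided round honey jar, amber with a pale label band and a flat black screw lid: 46 mm diameter (lid 46 mm, glass 44.4 mm), 58 mm high, the lid being its top 15 mm; about 0.12 kg; the twin of small_a. Origin: centre of its underside, z up; its yaw does not matter. At the start it stands upright on the counter, in front of the trays.
- squat: wide, squat straight-sided round honey jar, amber with a pale label band and a flat black screw lid: 66 mm diameter (lid 66 mm, glass 64.4 mm), 70 mm high, the lid being its top 17 mm; about 0.34 kg. Origin: centre of its underside, z up; its yaw does not matter. At the start it stands upright on the counter, in front of the trays.
- hex: taller six-sided honey jar, amber, pale labels, flat round black screw lid: 54 mm over the flats, 62 over the corners, 95 mm high; the lid, 53 mm in diameter, is its top 17 mm, above a sloping shoulder; about 0.30 kg. Origin: centre of its underside, z up; its yaw does not matter. At the start it stands upright on the counter, in front of the trays.
- tray_small: low open pine tray for the small round jars, fixed: 82 mm (its x) by 226 mm (its y), 32 mm high, walls 8 mm thick, inner floor 8 mm up; a row of 3 bays 66 x 66 mm along its y, with 6 mm wide, 22 mm high dividers. Bay centres: x = 0, y = +72, 0 and -72 mm from its origin; that at y = +72 mm holds stock_small, the other two are empty. Origin: centre of its underside, z up.
- tray_squat: low open pine tray for the wide squat jars, fixed: 102 mm (its x) by 194 mm (its y), 32 mm high, walls 8 mm thick, inner floor 8 mm up; a row of 2 bays 86 x 86 mm along its y, with 6 mm wide, 22 mm high dividers. Bay centres: x = 0, y = +46 and -46 mm from its origin; that at y = -46 mm holds stock_squat, the one at y = +46 mm is empty. Origin: centre of its underside, z up.
- tray_hex: low open pine tray for the six-sided jars, fixed: 98 mm (its x) by 186 mm (its y), 32 mm high, walls 8 mm thick, inner floor 8 mm up; a row of 2 bays 82 x 82 mm along its y, with 6 mm wide, 22 mm high dividers. Bay centres: x = 0, y = +44 and -44 mm from its origin; that at y = -44 mm holds stock_hex, the one at y = +44 mm is empty. Origin: centre of its underside, z up.
- stock_small: jar already in tray_small, to be left alone: small straight-sided round honey jar, amber with a pale label band and a flat black screw lid: 46 mm diameter (lid 46 mm, glass 44.4 mm), 58 mm high, the lid being its top 15 mm; about 0.12 kg. Origin: centre of its underside, z up; its yaw does not matter.
- stock_squat: jar already in tray_squat, to be left alone: wide, squat straight-sided round honey jar, amber with a pale label band and a flat black screw lid: 66 mm diameter (lid 66 mm, glass 64.4 mm), 70 mm high, the lid being its top 17 mm; about 0.34 kg. Origin: centre of its underside, z up; its yaw does not matter.
- stock_hex: jar already in tray_hex, to be left alone: taller six-sided honey jar, amber, pale labels, flat round black screw lid: 54 mm over the flats, 62 over the corners, 95 mm high; the lid, 53 mm in diameter, is its top 17 mm, above a sloping shoulder; about 0.30 kg. Origin: centre of its underside, z up; its yaw does not matter.
Mind the look-alikes: they are no part of the job. What is shaped like the small_b but blue or green is not meant.

How it is judged:
By the outcome, as a careful person would: the job done as asked, in the order asked, and still so for the second after the job is handed in, with the robot touching nothing.
It also fails if it takes over 80 s, if anything falls off the work surface, if the arm or the gripper's body presses on something with over 40 N, if the wrist force passes 120 N, or if a joint passes its speed limit or range.

ROBOT

A 6-joint arm with a two-finger parallel gripper is mounted at the origin on the work surface. World frame = base frame: x ahead of the robot, y to its left, z up, the work surface at z = 0. Lengths are in m, angles in rad, forces in N, time in s.
With the tool pointing down it reaches from about 0.275 to 0.825 m from the base axis. Payload 4.9 kg.
Tool frame: the origin (TCP) lies on the centre line of the jaws, within the pads' length; the fingertips stand 11 mm ahead of it and the grasp point (between the pads) lies 8 mm behind it; z points along the fingers, y is the line along which they close (so a half turn about z gives the same grasp; the last joint's range is limited). The gripper opens to 85 mm and grips with 20 to 120 N. Pads are 22 mm wide; open, the fingers measure 114 mm over their backs; the gripper's body (76 mm by 85 mm) begins 54 mm behind the grasp point. The pads swing forward as they close: fully open they stand 13 mm farther back than shut.
Start: joints at [-1.28, 0.326, -0.193, 1.052, 0, 1.437], TCP at [0.227, -0.501, 0.242] pointing down, gripper open.
Joint ranges: [-2.65, 2.65], [-0.97, 1.79], [-1.3, 1.35], [-1.93, 2.1], [-1.47, 1.37], [-3.14, 3.14]. Speed limits (rad/s): [2.57, 2.57, 3.14, 3.14, 3.14, 3.14].

INTERFACE

Orientations are given as a unit quaternion [x, y, z, w].
In Python, from bench import monitor, cams, order gives the robot as it stands.
- The arm moves only by the tool step_arm, never from a script. Its argument "moves" is a list of rows, each an object of numbers: "wx", "wy", "wz": the turn, a rotation vector about the tool's x, y, z normalised to -1 to 1, where 1 is 180 degrees; "tx", "ty", "tz": the shift along the tool's x, y, z normalised to -1 to 1, where 1 is 0.3 m; "claw": the opening, from -1 (shut) to 1 (fully open). A call has exactly 10 rows; each row is the pose to reach, as a shift and turn from the pose commanded when the call began, along the tool's axes at that moment, turning the shorter way round; what a row does not reach only later rows make up. A row lasts 1/10 s, in which the tool goes at most 50 mm and 8.59 degrees, less where a joint would pass 70% of its speed; a pose out of reach is approached as far as the arm can. A call with a number of a shift or a turn outside -1 to 1 is refused whole. A call with a gripper value outside its range is refused whole. The fingers move at their own pace and stop on an object; the grip force is fixed at half the most. Time passes only in rows, so rows that repeat a pose let the fingers close, or fill a call up. It gives the time, the measured TCP pose, the force, the opening and the grip force at its end, in the units of the state.
- monitor.sense(): the state, without advancing time (a new reading comes with each control period).
- cams.capture(name): name is "scene" or "top"; returns (picture, depth): 384x512x3 uint8, red, green, blue; 384x512 float32, m along the optical axis (not along the pixel's ray), 0 where there is no reading.
- cams.camera_params(name): a dict with "fx", "fy", "cx", "cy" (pixels), "R" (3x3) and "t" (3): a world point X has camera coordinates R X + t. Camera axes: x right, y down, z forward; pixel columns grow to the right and rows downward; lengths in m; the calibration is good to about 2 mm. A picture is of the moment at which its call begins. camera_params takes no time and is no camera call.
- order.close_job(): hands the job in; it is judged then, once.
The state is a dict: "time_s": time; "qpos": joint angles; "joint_velocities": joint speeds; "joint_efforts": joint torques, N m; "tcp_pos": TCP position; "tool_rot": TCP orientation; "wrist_force": force on the tool from outside, world axes, zero at the start; "torque": the same for the moment, N m; "opening": finger opening in m; "finger_force": force on a finger pad.
Only numpy, scipy, OpenCV 4.12 (cv2) and the standard library are available. Lean on these libraries where they do the work, as an engineer would, in place of code of your own. Each camera call takes 0.05 s, during which the arm holds its last target. There are 200 camera calls.

## Working session

There is one attempt and no reset: what is moved stays moved. The work goes in short steps, Python scripts to look and compute and a tool call to move; the robot and the scene stay as the last step left them, time stands still between calls to the robot, and variables do not carry over. Pictures are saved under pics/ and viewed, at most 14 in all, crops included, and the job is handed in when it is done.

Besides the shell and the picture viewer there is one more tool, called after "Call:" by a JSON object that holds its "name" and its "arguments". step_arm: Moves the arm, as the interface text tells. Its arguments: {"type":"object","properties":{"moves":{"type":"array"}},"required":["moves"]}

```bash
mkdir -p pics; cat > h.py <<'E'
import numpy as np, cv2
from bench import monitor, cams, order
def cap(n):
    p,d=cams.capture(n); c=cams.camera_params(n); return p,d,c
def world(c,d):
    v,u=np.mgrid[:d.shape[0],:d.shape[1]]
    P=np.stack([(u-c['cx'])/c['fx']*d,(v-c['cy'])/c['fy']*d,d],-1)
    return (P-np.array(c['t']))@np.array(c['R'])
E
python3 - <<'E'
from h import *
s=monitor.sense(); print({k:np.round(v,3) for k,v in s.items()})
for n in('scene','top'):
    p,d,c=cap(n); cv2.imwrite(f'pics/{n}0.png',p[:,:,::-1]); np.savez(f'{n}0.npz',p=p,d=d)
    R=np.array(c['R']);print(n,c['fx'],c['cx'],c['cy'],-R.T@np.array(c['t']),R[2],(d==0).mean())
E
```

```text
{'time_s': np.float64(0.0), 'qpos': array([-1.28 ,  0.327, -0.194,  1.052, -0.   ,  1.437]), 'joint_velocities': array([ 0.001,  0.   , -0.   , -0.002, -0.   ,  0.002]), 'joint_efforts': array([-1.0000e-03, -4.4339e+01,  2.6244e+01,  1.5000e-02, -0.0000e+00,
       -0.0000e+00]), 'tcp_pos': array([ 0.227, -0.501,  0.241]), 'tool_rot': array([ 0.978,  0.211, -0.   , -0.001]), 'wrist_force': array([ 1.018, -0.965, -0.328]), 'torque': array([-0.039,  0.027,  0.064]), 'finger_force': np.float64(0.0), 'opening': np.float64(0.085)}
scene 496.206419465493 255.4185492842602 197.29403561175093 [ 0.79995629 -0.43857494  0.93917749] [-0.29911978  0.42344163 -0.85511668] 0.0038909912109375
top 363.9526625326078 249.54817164878224 190.19134046639488 [0.35772635 0.03096203 0.92849075] [ 0.14046089 -0.02038251 -0.9898764 ] 0.0040283203125
```

View pics/scene0.png

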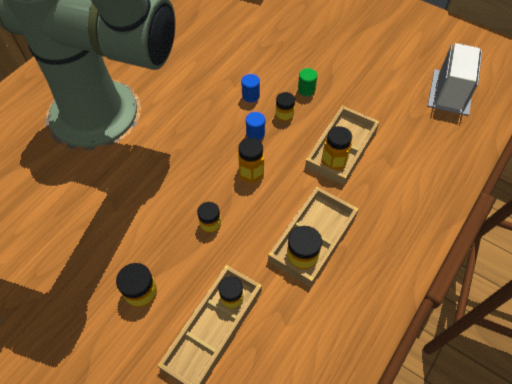

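View pics/top0.png

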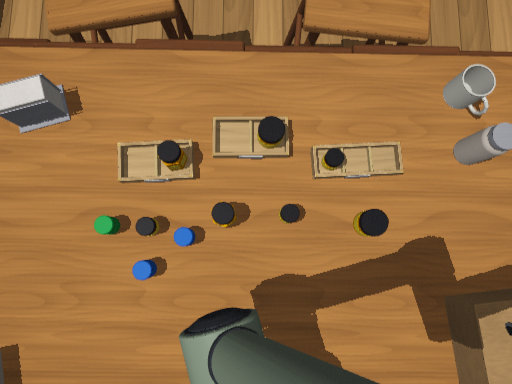

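Both views show the trays: hex at top-view (155,160), squat (252,138), small (357,160). The jars to move are hex (223,213), small (146,226) and (290,213), and squat (372,222). Blue and green cylinders at (184,237), (145,270) and (105,225) are look-alikes.

```bash
python3 - <<'E'
from h import *
for n in('top','scene'):
    z=np.load(f'{n}0.npz');p,d=z['p'],z['d'];c=cams.camera_params(n);W=world(c,d);Z=W[...,2]
    hsv=cv2.cvtColor(p,cv2.COLOR_RGB2HSV)
    tab=(W[...,0]>.2)&(W[...,0]<.75)&(abs(W[...,1])<.55)&(d>0)
    print(n,'counter z',np.round(np.median(Z[tab&(abs(Z)<.015)]),4))
    # tops: dark lids and coloured caps
    for name,m in (('lid',(hsv[...,2]<70)&(Z>.045)&(Z<.13)&tab),('col',(hsv[...,0]>50)&(hsv[...,0]<130)&(hsv[...,1]>150)&(Z>.04)&(Z<.13)&tab)):
        m=cv2.morphologyEx(m.astype(np.uint8),cv2.MORPH_OPEN,np.ones((3,3)))
        k,L,S,C=cv2.connectedComponentsWithStats(m)
        for i in range(1,k):
            if S[i,4]<60: continue
            q=W[L==i]; zt=np.percentile(q[:,2],60)
            q=q[abs(q[:,2]-zt)<.006]   # lid top only
            (cx,cy),(w,h),a=cv2.minAreaRect((q[:,:2]*1000).astype(np.float32))
            (ex,ey),r=cv2.minEnclosingCircle((q[:,:2]*1000).astype(np.float32))
            print(name,np.round(C[i]),S[i,4],'c',np.round([cx,cy]),'wh',np.round([w,h]),'circ',np.round([ex,ey,r]),'z',np.round(np.median(q[:,2]),4))
    m=(tab&(Z>.024)&(Z<.037)&(hsv[...,2]>120)).astype(np.uint8)
    k,L,S,C=cv2.connectedComponentsWithStats(cv2.dilate(m,np.ones((3,3))))
    for i in range(1,k):
        if S[i,4]<250: continue
        q=W[(L==i)&(m>0)]
        r=cv2.minAreaRect((q[:,:2]*1000).astype(np.float32)); print('tray',np.round(C[i]),np.round(r[0]),np.round(r[1]),round(r[2],1),'z',np.round(np.median(q[:,2]),4))
    # hex side faces: amber/label points of hex jar
    if n=='scene':
        pass
    for u0,v0,nm in (((223,213,'top'),) if n=='top' else ((251,160,'scene'),)):
        crop=p[v0-35:v0+35,u0-35:u0+35]; cv2.imwrite(f'pics/hex_{nm}.png',cv2.resize(crop[:,:,::-1],None,fx=6,fy=6,interpolation=cv2.INTER_CUBIC))
E
python3 -c "
import cv2,numpy as np
cv2.imwrite('pics/hex_both.png',np.hstack([cv2.imread('pics/hex_top.png'),cv2.imread('pics/hex_scene.png')])[:,:800])"
```

```text
top counter z 0.0005
lid [ 41. 108.] 255 c [673. 521.] wh [ 4. 61.] circ [672. 520.  31.] z 0.0769
lid [271. 129.] 572 c [629. -38.] wh [63. 65.] circ [629. -38.  33.] z 0.0782
lid [169. 151.] 408 c [564. 203.] wh [50. 49.] circ [564. 203.  26.] z 0.1033
lid [334. 157.] 275 c [ 564. -193.] wh [43. 44.] circ [ 564. -193.   23.] z 0.0659
lid [223. 213.] 389 c [424.  75.] wh [48. 48.] circ [423.  75.  26.] z 0.0953
lid [290. 213.] 266 c [428. -84.] wh [41. 42.] circ [428. -84.  23.] z 0.0582
lid [373. 222.] 603 c [ 407. -282.] wh [62. 64.] circ [ 407. -283.   33.] z 0.0702
lid [146. 226.] 293 c [394. 260.] wh [40. 43.] circ [392. 260.  22.] z 0.0582
lid [481. 299.] 148 c [ 233. -521.] wh [ 1. 55.] circ [ 233. -521.   28.] z 0.0874
lid [460. 307.] 100 c [ 212. -477.] wh [22.  4.] circ [ 212. -477.   11.] z 0.0725
col [104. 225.] 307 c [395. 358.] wh [40. 43.] circ [395. 358.  22.] z 0.0584
col [183. 236.] 283 c [369. 169.] wh [40. 43.] circ [369. 169.  22.] z 0.0584
col [143. 270.] 301 c [292. 262.] wh [39. 42.] circ [291. 261.  22.] z 0.0582
tray [243. 140.] [624.  12.] [102. 193.] 0.7 
[... 393 characters left out ...]
 c [431. -85.] wh [41. 43.] circ [432. -85.  23.] z 0.0587
lid [304. 243.] 867 c [633. -40.] wh [64. 62.] circ [632. -40.  33.] z 0.0792
lid [134. 281.] 971 c [ 410. -283.] wh [63. 64.] circ [ 410. -284.   33.] z 0.0707
lid [230. 289.] 482 c [ 568. -194.] wh [43. 45.] circ [ 567. -194.   23.] z 0.0669
col [308.  77.] 258 c [399. 357.] wh [39. 46.] circ [397. 357.  24.] z 0.0589
col [250.  83.] 254 c [294. 261.] wh [39. 44.] circ [293. 262.  23.] z 0.0589
col [255. 121.] 302 c [372. 168.] wh [41. 44.] circ [372. 168.  23.] z 0.0591
tray [344. 140.] [561. 251.] [ 99. 190.] 3.7 z 0.0333
tray [315. 232.] [627.  13.] [104. 196.] 1.0 z 0.0331
tray [209. 326.] [ 571. -260.] [ 83. 226.] 3.5 z 0.0329
```

View pics/hex_both.png

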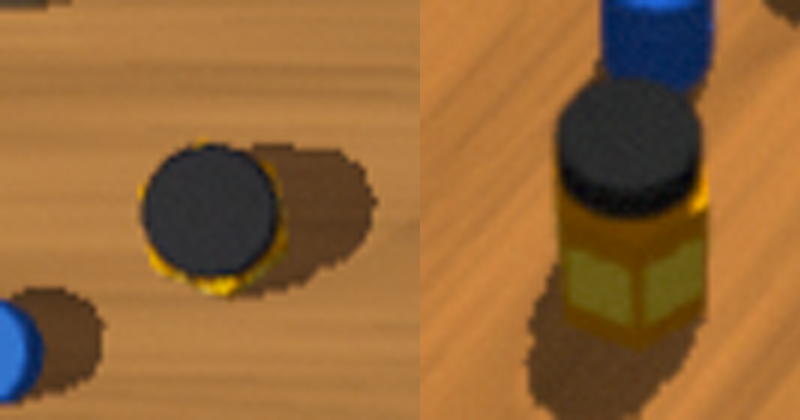

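```bash
python3 - <<'E'
from h import *
c=cams.camera_params('scene');R=np.array(c['R']);t=np.array(c['t']);o=-R.T@t
ctr=np.array([.425,.075])
for u,v in((239.8,177.5),(252.2,182.5),(263.5,177)):
    r=R.T@np.array([(u-c['cx'])/c['fx'],(v-c['cy'])/c['fy'],1]);X=o-r*o[2]/r[2]
    e=X[:2]-ctr;print(np.round(X,3),round(np.hypot(*e),4),round(np.degrees(np.arctan2(e[1],e[0])),1))
E
```

```text
[0.412 0.05  0.   ] 0.0284 -116.5
[0.443 0.054 0.   ] 0.0275 -48.4
[0.456 0.081 0.   ] 0.0315 11.3
```

Call:
{"name": "step_arm", "arguments": {"moves": [{"wx": 0, "wy": 0, "wz": -0.365, "tx": 0.85, "ty": -0.413, "tz": 0.3, "claw": 1}, {"wx": 0, "wy": 0, "wz": -0.365, "tx": 0.85, "ty": -0.413, "tz": 0.3, "claw": 1}, {"wx": 0, "wy": 0, "wz": -0.365, "tx": 0.85, "ty": -0.413, "tz": 0.3, "claw": 1}, {"wx": 0, "wy": 0, "wz": -0.365, "tx": 0.85, "ty": -0.413, "tz": 0.3, "claw": 1}, {"wx": 0, "wy": 0, "wz": -0.365, "tx": 0.85, "ty": -0.413, "tz": 0.3, "claw": 1}, {"wx": 0, "wy": 0, "wz": -0.365, "tx": 0.85, "ty": -0.413, "tz": 0.3, "claw": 1}, {"wx": 0, "wy": 0, "wz": -0.365, "tx": 0.85, "ty": -0.413, "tz": 0.3, "claw": 1}, {"wx": 0, "wy": 0, "wz": -0.365, "tx": 0.85, "ty": -0.413, "tz": 0.3, "claw": 1}, {"wx": 0, "wy": 0, "wz": -0.365, "tx": 0.85, "ty": -0.413, "tz": 0.3, "claw": 1}, {"wx": 0, "wy": 0, "wz": -0.365, "tx": 0.85, "ty": -0.413, "tz": 0.3, "claw": 1}]}}

```text
time_s: 1.1
tcp_pos: [0.4078, -0.2831, 0.1521]
tool_rot: [0.708, 0.707, -0.0, -0.0]
wrist_force: [-0.0, -0.1, -0.6]
opening: 0.0858
finger_force: 0.0
```

Call:
{"name": "step_arm", "arguments": {"moves": [{"wx": 0, "wy": 0, "wz": 0, "tx": 0, "ty": 0.002, "tz": 0.1, "claw": 1}, {"wx": 0, "wy": 0, "wz": 0, "tx": 0, "ty": 0.002, "tz": 0.2, "claw": 1}, {"wx": 0, "wy": 0, "wz": 0, "tx": 0, "ty": 0.002, "tz": 0.27, "claw": 1}, {"wx": 0, "wy": 0, "wz": 0, "tx": 0, "ty": 0.002, "tz": 0.33, "claw": 1}, {"wx": 0, "wy": 0, "wz": 0, "tx": 0, "ty": 0.002, "tz": 0.373, "claw": 1}, {"wx": 0, "wy": 0, "wz": 0, "tx": 0, "ty": 0.002, "tz": 0.373, "claw": 1}, {"wx": 0, "wy": 0, "wz": 0, "tx": 0, "ty": 0.002, "tz": 0.373, "claw": -1}, {"wx": 0, "wy": 0, "wz": 0, "tx": 0, "ty": 0.002, "tz": 0.373, "claw": -1}, {"wx": 0, "wy": 0, "wz": 0, "tx": 0, "ty": 0.002, "tz": 0.373, "claw": -1}, {"wx": 0, "wy": 0, "wz": 0, "tx": 0, "ty": 0.002, "tz": 0.373, "claw": -1}]}}

```text
time_s: 2.1
tcp_pos: [0.4088, -0.2839, 0.0414]
tool_rot: [0.707, 0.707, -0.0, 0.001]
wrist_force: [-2.4, -0.6, 6.7]
opening: 0.0644
finger_force: 67.1
```

Call:
{"name": "step_arm", "arguments": {"moves": [{"wx": 0, "wy": 0, "wz": 0, "tx": 0, "ty": 0, "tz": -0.08, "claw": -1}, {"wx": 0, "wy": 0, "wz": 0, "tx": 0, "ty": 0, "tz": -0.2, "claw": -1}, {"wx": 0, "wy": 0, "wz": 0, "tx": 0, "ty": 0, "tz": -0.35, "claw": -1}, {"wx": 0, "wy": 0, "wz": 0, "tx": 0.05, "ty": 0.03, "tz": -0.45, "claw": -1}, {"wx": 0, "wy": 0, "wz": 0, "tx": 0.18, "ty": 0.11, "tz": -0.45, "claw": -1}, {"wx": 0, "wy": 0, "wz": 0, "tx": 0.31, "ty": 0.19, "tz": -0.45, "claw": -1}, {"wx": 0, "wy": 0, "wz": 0, "tx": 0.44, "ty": 0.27, "tz": -0.45, "claw": -1}, {"wx": 0, "wy": 0, "wz": 0, "tx": 0.57, "ty": 0.35, "tz": -0.45, "claw": -1}, {"wx": 0, "wy": 0, "wz": 0, "tx": 0.69, "ty": 0.43, "tz": -0.45, "claw": -1}, {"wx": 0, "wy": 0, "wz": 0, "tx": 0.8, "ty": 0.5, "tz": -0.45, "claw": -1}]}}

```text
time_s: 3.1
tcp_pos: [0.5591, -0.0408, 0.1752]
tool_rot: [0.707, 0.708, 0.0, -0.0]
wrist_force: [0.3, -0.8, -2.6]
opening: 0.0644
finger_force: 68.1
```

Call:
{"name": "step_arm", "arguments": {"moves": [{"wx": 0, "wy": 0, "wz": 0, "tx": 0.11, "ty": 0.07, "tz": 0, "claw": -1}, {"wx": 0, "wy": 0, "wz": 0, "tx": 0.22, "ty": 0.15, "tz": 0, "claw": -1}, {"wx": 0, "wy": 0, "wz": 0, "tx": 0.3, "ty": 0.2, "tz": 0, "claw": -1}, {"wx": 0, "wy": 0, "wz": 0, "tx": 0.33, "ty": 0.22, "tz": 0, "claw": -1}, {"wx": 0, "wy": 0, "wz": 0, "tx": 0.33, "ty": 0.22, "tz": 0.1, "claw": -1}, {"wx": 0, "wy": 0, "wz": 0, "tx": 0.33, "ty": 0.22, "tz": 0.2, "claw": -1}, {"wx": 0, "wy": 0, "wz": 0, "tx": 0.33, "ty": 0.22, "tz": 0.28, "claw": -1}, {"wx": 0, "wy": 0, "wz": 0, "tx": 0.33, "ty": 0.22, "tz": 0.34, "claw": -1}, {"wx": 0, "wy": 0, "wz": 0, "tx": 0.33, "ty": 0.22, "tz": 0.38, "claw": -1}, {"wx": 0, "wy": 0, "wz": 0, "tx": 0.33, "ty": 0.22, "tz": 0.4, "claw": -1}]}}

```text
time_s: 4.1
tcp_pos: [0.6233, 0.0556, 0.0541]
tool_rot: [0.707, 0.707, -0.001, -0.001]
wrist_force: [-0.0, 0.4, -3.3]
opening: 0.0645
finger_force: 68.1
```

```bash
cat > look.py <<'E'
import sys
from h import *
# crop around the tray from scene + top, and lids seen
x,y,tag=float(sys.argv[1]),float(sys.argv[2]),sys.argv[3]
out=[]
for n in('top','scene'):
    p,d,c=cap(n); q=np.array(c['R'])@[x,y,.05]+np.array(c['t'])
    u,v=int(c['cx']+c['fx']*q[0]/q[2]),int(c['cy']+c['fy']*q[1]/q[2])
    P=cv2.copyMakeBorder(p,60,60,60,60,cv2.BORDER_CONSTANT)[v:v+120,u:u+120,::-1]
    out.append(cv2.resize(P,(400,400),interpolation=cv2.INTER_CUBIC))
cv2.imwrite(f'pics/{tag}.png',np.hstack(out))
s=monitor.sense();print(np.round(s['tcp_pos'],4),np.round(s['wrist_force'],1),s['time_s'])
E
python3 look.py .625 .058 squat
```

```text
[0.6238 0.0557 0.0549] [ 0.1 -0.1 -2.3] 4.2
```

View pics/squat.png

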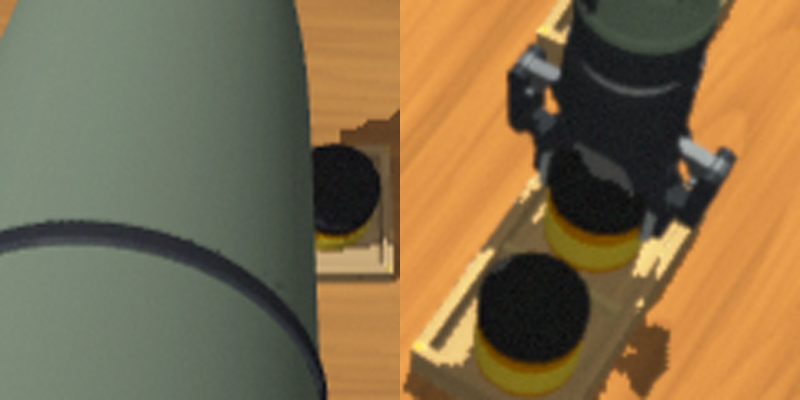

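Scene crop shows the jar inside the empty bay, with fingers outside the walls. I'll set it down and release.

Call:
{"name": "step_arm", "arguments": {"moves": [{"wx": 0, "wy": 0, "wz": 0, "tx": 0.008, "ty": 0.002, "tz": 0.01, "claw": -1}, {"wx": 0, "wy": 0, "wz": 0, "tx": 0.008, "ty": 0.002, "tz": 0.016, "claw": -1}, {"wx": 0, "wy": 0, "wz": 0, "tx": 0.008, "ty": 0.002, "tz": 0.02, "claw": -1}, {"wx": 0, "wy": 0, "wz": 0, "tx": 0.008, "ty": 0.002, "tz": 0.02, "claw": -1}, {"wx": 0, "wy": 0, "wz": 0, "tx": 0.008, "ty": 0.002, "tz": 0.02, "claw": 1}, {"wx": 0, "wy": 0, "wz": 0, "tx": 0.008, "ty": 0.002, "tz": 0.02, "claw": 1}, {"wx": 0, "wy": 0, "wz": 0, "tx": 0.008, "ty": 0.002, "tz": 0.02, "claw": 1}, {"wx": 0, "wy": 0, "wz": 0, "tx": 0.008, "ty": 0.002, "tz": 0.02, "claw": 1}, {"wx": 0, "wy": 0, "wz": 0, "tx": 0.008, "ty": 0.002, "tz": -0.1, "claw": 1}, {"wx": 0, "wy": 0, "wz": 0, "tx": 0.008, "ty": 0.002, "tz": -0.25, "claw": 1}]}}

```text
time_s: 5.2
tcp_pos: [0.6229, 0.0584, 0.1289]
tool_rot: [0.707, 0.707, -0.002, -0.002]
wrist_force: [0.5, 0.5, -0.7]
opening: 0.0855
finger_force: 0.0
```

Call:
{"name": "step_arm", "arguments": {"moves": [{"wx": 0, "wy": 0, "wz": 0, "tx": 0, "ty": 0, "tz": -0.15, "claw": 1}, {"wx": 0, "wy": 0, "wz": 0.02, "tx": 0.01, "ty": -0.1, "tz": -0.15, "claw": 1}, {"wx": 0, "wy": 0, "wz": 0.06, "tx": 0.02, "ty": -0.24, "tz": -0.15, "claw": 1}, {"wx": 0, "wy": 0, "wz": 0.1, "tx": 0.04, "ty": -0.38, "tz": -0.15, "claw": 1}, {"wx": 0, "wy": 0, "wz": 0.117, "tx": 0.05, "ty": -0.52, "tz": -0.15, "claw": 1}, {"wx": 0, "wy": 0, "wz": 0.117, "tx": 0.055, "ty": -0.62, "tz": -0.15, "claw": 1}, {"wx": 0, "wy": 0, "wz": 0.117, "tx": 0.055, "ty": -0.665, "tz": -0.15, "claw": 1}, {"wx": 0, "wy": 0, "wz": 0.117, "tx": 0.055, "ty": -0.665, "tz": -0.15, "claw": 1}, {"wx": 0, "wy": 0, "wz": 0.117, "tx": 0.055, "ty": -0.665, "tz": -0.1, "claw": 1}, {"wx": 0, "wy": 0, "wz": 0.117, "tx": 0.055, "ty": -0.665, "tz": -0.1, "claw": 1}]}}

```text
time_s: 6.2
tcp_pos: [0.4258, 0.0747, 0.1597]
tool_rot: [0.824, 0.566, -0.0, -0.0]
wrist_force: [-0.1, 0.3, -0.5]
opening: 0.0852
finger_force: 0.0
```

```bash
python3 - <<'E'
from h import *
p,d,c=cap('scene');W=world(c,d);Z=W[...,2]
hsv=cv2.cvtColor(p,cv2.COLOR_RGB2HSV)
m=(hsv[...,2]<70)&(Z>.072)&(Z<.085)&(abs(W[...,0]-.628)<.06)&(W[...,1]>0)&(W[...,1]<.12)
q=(W[m][:,:2]*1000).astype(np.float32);print('squat',cv2.minEnclosingCircle(q),np.median(Z[m]),np.ptp(Z[m]))
print({k:np.round(v,3) for k,v in monitor.sense().items() if k in('tcp_pos','time_s','qpos','tool_rot')})
E
```

```text
squat ((626.4630126953125, 55.830928802490234), 32.7365608215332) 0.07929723441411096 0.0117731961241853
{'time_s': np.float64(6.25), 'qpos': array([ 0.003,  0.193, -0.606,  0.773,  0.   ,  1.94 ]), 'tcp_pos': array([0.426, 0.075, 0.16 ]), 'tool_rot': array([ 0.824,  0.566, -0.   , -0.   ])}
```

Call:
{"name": "step_arm", "arguments": {"moves": [{"wx": 0, "wy": 0, "wz": 0, "tx": 0, "ty": 0, "tz": 0.1, "claw": 1}, {"wx": 0, "wy": 0, "wz": 0, "tx": 0, "ty": 0, "tz": 0.2, "claw": 1}, {"wx": 0, "wy": 0, "wz": 0, "tx": 0, "ty": 0, "tz": 0.28, "claw": 1}, {"wx": 0, "wy": 0, "wz": 0, "tx": 0, "ty": 0, "tz": 0.34, "claw": 1}, {"wx": 0, "wy": 0, "wz": 0, "tx": 0, "ty": 0, "tz": 0.38, "claw": 1}, {"wx": 0, "wy": 0, "wz": 0, "tx": 0, "ty": 0, "tz": 0.38, "claw": -1}, {"wx": 0, "wy": 0, "wz": 0, "tx": 0, "ty": 0, "tz": 0.38, "claw": -1}, {"wx": 0, "wy": 0, "wz": 0, "tx": 0, "ty": 0, "tz": 0.38, "claw": -1}, {"wx": 0, "wy": 0, "wz": 0, "tx": 0, "ty": 0, "tz": 0.38, "claw": -1}, {"wx": 0, "wy": 0, "wz": 0, "tx": 0, "ty": 0, "tz": 0.38, "claw": -1}]}}

```text
time_s: 7.25
tcp_pos: [0.4261, 0.0748, 0.0471]
tool_rot: [0.824, 0.566, 0.001, 0.0]
wrist_force: [-1.2, 1.0, 3.2]
opening: 0.0533
finger_force: 60.0
```

Call:
{"name": "step_arm", "arguments": {"moves": [{"wx": 0, "wy": 0, "wz": 0, "tx": 0, "ty": 0, "tz": -0.08, "claw": -1}, {"wx": 0, "wy": 0, "wz": 0, "tx": 0, "ty": 0, "tz": -0.2, "claw": -1}, {"wx": 0, "wy": 0, "wz": 0, "tx": 0, "ty": 0, "tz": -0.35, "claw": -1}, {"wx": 0, "wy": 0, "wz": -0.02, "tx": 0.06, "ty": 0.01, "tz": -0.45, "claw": -1}, {"wx": 0, "wy": 0, "wz": -0.05, "tx": 0.2, "ty": 0.03, "tz": -0.45, "claw": -1}, {"wx": 0, "wy": 0, "wz": -0.08, "tx": 0.35, "ty": 0.06, "tz": -0.45, "claw": -1}, {"wx": 0, "wy": 0, "wz": -0.1, "tx": 0.5, "ty": 0.085, "tz": -0.45, "claw": -1}, {"wx": 0, "wy": 0, "wz": -0.117, "tx": 0.65, "ty": 0.11, "tz": -0.45, "claw": -1}, {"wx": 0, "wy": 0, "wz": -0.117, "tx": 0.78, "ty": 0.135, "tz": -0.45, "claw": -1}, {"wx": 0, "wy": 0, "wz": -0.117, "tx": 0.84, "ty": 0.145, "tz": -0.45, "claw": -1}]}}

```text
time_s: 8.25
tcp_pos: [0.5578, 0.2974, 0.181]
tool_rot: [0.706, 0.708, 0.001, -0.0]
wrist_force: [-0.2, -0.5, -2.7]
opening: 0.0532
finger_force: 59.8
```

Call:
{"name": "step_arm", "arguments": {"moves": [{"wx": 0, "wy": 0, "wz": 0, "tx": 0, "ty": 0, "tz": 0, "claw": -1}, {"wx": 0, "wy": 0, "wz": 0, "tx": 0, "ty": 0, "tz": 0.06, "claw": -1}, {"wx": 0, "wy": 0, "wz": 0, "tx": 0, "ty": 0, "tz": 0.14, "claw": -1}, {"wx": 0, "wy": 0, "wz": 0, "tx": 0, "ty": 0, "tz": 0.22, "claw": -1}, {"wx": 0, "wy": 0, "wz": 0, "tx": 0, "ty": 0, "tz": 0.3, "claw": -1}, {"wx": 0, "wy": 0, "wz": 0, "tx": 0, "ty": 0, "tz": 0.36, "claw": -1}, {"wx": 0, "wy": 0, "wz": 0, "tx": 0, "ty": 0, "tz": 0.39, "claw": -1}, {"wx": 0, "wy": 0, "wz": 0, "tx": 0, "ty": 0, "tz": 0.4, "claw": -1}, {"wx": 0, "wy": 0, "wz": 0, "tx": 0, "ty": 0, "tz": 0.4, "claw": -1}, {"wx": 0, "wy": 0, "wz": 0, "tx": 0, "ty": 0, "tz": 0.4, "claw": -1}]}}

```text
time_s: 9.25
tcp_pos: [0.5572, 0.2945, 0.0625]
tool_rot: [0.707, 0.707, 0.001, 0.0]
wrist_force: [0.1, 0.5, -2.3]
opening: 0.0533
finger_force: 59.9
```

```bash
python3 look.py .557 .294 hexp
```

```text
[0.5572 0.2946 0.0625] [-0.7 -0.3 -1.5] 9.35
```

View pics/hexp.png

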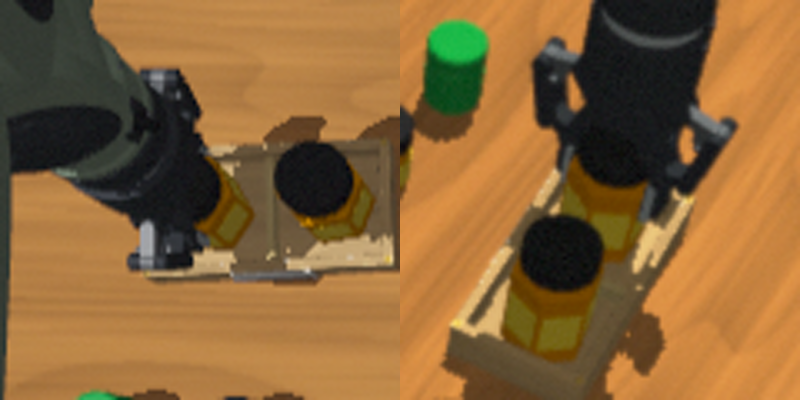

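The hex jar hangs inside its bay, with the divider visible between it and the stock jar (top crop x≈275). I'll lower it 7.5 mm and release.

Call:
{"name": "step_arm", "arguments": {"moves": [{"wx": 0, "wy": 0, "wz": 0, "tx": 0, "ty": 0, "tz": 0.01, "claw": -1}, {"wx": 0, "wy": 0, "wz": 0, "tx": 0, "ty": 0, "tz": 0.018, "claw": -1}, {"wx": 0, "wy": 0, "wz": 0, "tx": 0, "ty": 0, "tz": 0.026, "claw": -1}, {"wx": 0, "wy": 0, "wz": 0, "tx": 0, "ty": 0, "tz": 0.026, "claw": -1}, {"wx": 0, "wy": 0, "wz": 0, "tx": 0, "ty": 0, "tz": 0.026, "claw": 1}, {"wx": 0, "wy": 0, "wz": 0, "tx": 0, "ty": 0, "tz": 0.026, "claw": 1}, {"wx": 0, "wy": 0, "wz": 0, "tx": 0, "ty": 0, "tz": 0.026, "claw": 1}, {"wx": 0, "wy": 0, "wz": 0, "tx": 0, "ty": 0, "tz": 0.026, "claw": 1}, {"wx": 0, "wy": 0, "wz": 0, "tx": 0, "ty": 0, "tz": -0.1, "claw": 1}, {"wx": 0, "wy": 0, "wz": 0, "tx": 0, "ty": 0, "tz": -0.25, "claw": 1}]}}

```text
time_s: 10.35
tcp_pos: [0.5546, 0.2936, 0.1348]
tool_rot: [0.707, 0.707, -0.003, -0.001]
wrist_force: [0.4, 0.4, 0.7]
opening: 0.0852
finger_force: 0.0
```

Call:
{"name": "step_arm", "arguments": {"moves": [{"wx": 0, "wy": 0, "wz": 0, "tx": 0, "ty": 0, "tz": -0.12, "claw": 1}, {"wx": 0, "wy": 0, "wz": 0, "tx": 0, "ty": -0.05, "tz": -0.12, "claw": 1}, {"wx": 0, "wy": 0, "wz": 0, "tx": 0, "ty": -0.2, "tz": -0.12, "claw": 1}, {"wx": 0, "wy": 0, "wz": 0, "tx": -0.05, "ty": -0.35, "tz": -0.08, "claw": 1}, {"wx": 0, "wy": 0, "wz": 0, "tx": -0.1, "ty": -0.48, "tz": 0, "claw": 1}, {"wx": 0, "wy": 0, "wz": 0, "tx": -0.117, "ty": -0.54, "tz": 0.03, "claw": 1}, {"wx": 0, "wy": 0, "wz": 0, "tx": -0.117, "ty": -0.54, "tz": 0.05, "claw": 1}, {"wx": 0, "wy": 0, "wz": 0, "tx": -0.117, "ty": -0.54, "tz": 0.05, "claw": 1}, {"wx": 0, "wy": 0, "wz": 0, "tx": -0.117, "ty": -0.54, "tz": 0.05, "claw": 1}, {"wx": 0, "wy": 0, "wz": 0, "tx": -0.117, "ty": -0.54, "tz": 0.05, "claw": 1}]}}

```text
time_s: 11.35
tcp_pos: [0.3964, 0.2598, 0.122]
tool_rot: [0.707, 0.707, 0.001, 0.0]
wrist_force: [0.2, 0.0, 0.5]
opening: 0.0852
finger_force: 0.0
```

```bash
python3 - <<'E'
from h import *
p,d,c=cap('scene');W=world(c,d);Z=W[...,2]
hsv=cv2.cvtColor(p,cv2.COLOR_RGB2HSV)
for n,x,y,z0 in(('hex',.557,.294,.103),('stock_hex',.567,.2005,.103),('smallL',.395,.26,.058)):
    m=(hsv[...,2]<70)&(abs(Z-z0)<.006)&(np.hypot(W[...,0]-x,W[...,1]-y)<.05)
    if m.sum()>20: print(n,cv2.minEnclosingCircle((W[m][:,:2]*1000).astype(np.float32)),np.median(Z[m]),m.sum())
print(monitor.sense()['tcp_pos'])
E
```

```text
hex ((557.4656982421875, 291.3119201660156), 26.516109466552734) 0.10416885394256324 351
stock_hex ((566.7096557617188, 201.19618225097656), 27.666227340698242) 0.10409419337828867 407
smallL ((396.6327209472656, 258.60577392578125), 23.097003936767578) 0.05896225545221782 231
[0.39601747 0.25969811 0.12186092]
```

Call:
{"name": "step_arm", "arguments": {"moves": [{"wx": 0, "wy": 0, "wz": 0, "tx": 0, "ty": 0, "tz": 0.08, "claw": 1}, {"wx": 0, "wy": 0, "wz": 0, "tx": 0, "ty": 0, "tz": 0.16, "claw": 1}, {"wx": 0, "wy": 0, "wz": 0, "tx": 0, "ty": 0, "tz": 0.23, "claw": 1}, {"wx": 0, "wy": 0, "wz": 0, "tx": 0, "ty": 0, "tz": 0.27, "claw": 1}, {"wx": 0, "wy": 0, "wz": 0, "tx": 0, "ty": 0, "tz": 0.28, "claw": 1}, {"wx": 0, "wy": 0, "wz": 0, "tx": 0, "ty": 0, "tz": 0.28, "claw": -1}, {"wx": 0, "wy": 0, "wz": 0, "tx": 0, "ty": 0, "tz": 0.28, "claw": -1}, {"wx": 0, "wy": 0, "wz": 0, "tx": 0, "ty": 0, "tz": 0.28, "claw": -1}, {"wx": 0, "wy": 0, "wz": 0, "tx": 0, "ty": 0, "tz": 0.28, "claw": -1}, {"wx": 0, "wy": 0, "wz": 0, "tx": 0, "ty": 0, "tz": 0.28, "claw": -1}]}}

```text
time_s: 12.4
tcp_pos: [0.3952, 0.2596, 0.0385]
tool_rot: [0.707, 0.707, 0.001, 0.0]
wrist_force: [-1.2, -0.2, 6.1]
opening: 0.0439
finger_force: 60.5
```

Call:
{"name": "step_arm", "arguments": {"moves": [{"wx": 0, "wy": 0, "wz": 0, "tx": 0, "ty": 0, "tz": -0.08, "claw": -1}, {"wx": 0, "wy": 0, "wz": 0, "tx": 0, "ty": 0, "tz": -0.2, "claw": -1}, {"wx": 0, "wy": 0, "wz": 0, "tx": 0, "ty": 0, "tz": -0.35, "claw": -1}, {"wx": 0, "wy": 0, "wz": 0, "tx": -0.05, "ty": 0.01, "tz": -0.45, "claw": -1}, {"wx": 0, "wy": 0, "wz": 0, "tx": -0.15, "ty": 0.03, "tz": -0.45, "claw": -1}, {"wx": 0, "wy": 0, "wz": 0, "tx": -0.29, "ty": 0.06, "tz": -0.45, "claw": -1}, {"wx": 0, "wy": 0, "wz": 0, "tx": -0.43, "ty": 0.1, "tz": -0.45, "claw": -1}, {"wx": 0, "wy": 0, "wz": 0, "tx": -0.57, "ty": 0.14, "tz": -0.45, "claw": -1}, {"wx": 0, "wy": 0, "wz": 0, "tx": -0.71, "ty": 0.17, "tz": -0.45, "claw": -1}, {"wx": 0, "wy": 0, "wz": 0, "tx": -0.85, "ty": 0.2, "tz": -0.45, "claw": -1}]}}

```text
time_s: 13.4
tcp_pos: [0.4549, 0.0025, 0.1729]
tool_rot: [0.707, 0.707, 0.0, 0.0]
wrist_force: [1.1, -0.2, -1.0]
opening: 0.0442
finger_force: 61.5
```

Call:
{"name": "step_arm", "arguments": {"moves": [{"wx": 0, "wy": 0, "wz": 0, "tx": -0.13, "ty": 0.06, "tz": 0, "claw": -1}, {"wx": 0, "wy": 0, "wz": 0, "tx": -0.27, "ty": 0.12, "tz": 0, "claw": -1}, {"wx": 0, "wy": 0, "wz": 0, "tx": -0.41, "ty": 0.18, "tz": 0, "claw": -1}, {"wx": 0, "wy": 0, "wz": 0, "tx": -0.55, "ty": 0.24, "tz": 0, "claw": -1}, {"wx": 0, "wy": 0, "wz": 0, "tx": -0.69, "ty": 0.3, "tz": 0, "claw": -1}, {"wx": 0, "wy": 0, "wz": 0, "tx": -0.81, "ty": 0.35, "tz": 0, "claw": -1}, {"wx": 0, "wy": 0, "wz": 0, "tx": -0.87, "ty": 0.38, "tz": 0, "claw": -1}, {"wx": 0, "wy": 0, "wz": 0, "tx": -0.884, "ty": 0.383, "tz": 0, "claw": -1}, {"wx": 0, "wy": 0, "wz": 0, "tx": -0.884, "ty": 0.383, "tz": 0.05, "claw": -1}, {"wx": 0, "wy": 0, "wz": 0, "tx": -0.884, "ty": 0.383, "tz": 0.1, "claw": -1}]}}

```text
time_s: 14.4
tcp_pos: [0.5695, -0.2604, 0.1425]
tool_rot: [0.707, 0.707, 0.0, 0.0]
wrist_force: [-0.3, 0.7, -1.4]
opening: 0.0438
finger_force: 61.5
```

Call:
{"name": "step_arm", "arguments": {"moves": [{"wx": 0, "wy": 0, "wz": 0, "tx": 0, "ty": 0, "tz": 0.06, "claw": -1}, {"wx": 0, "wy": 0, "wz": 0, "tx": 0, "ty": 0, "tz": 0.12, "claw": -1}, {"wx": 0, "wy": 0, "wz": 0, "tx": 0, "ty": 0, "tz": 0.18, "claw": -1}, {"wx": 0, "wy": 0, "wz": 0, "tx": 0, "ty": 0, "tz": 0.23, "claw": -1}, {"wx": 0, "wy": 0, "wz": 0, "tx": 0, "ty": 0, "tz": 0.26, "claw": -1}, {"wx": 0, "wy": 0, "wz": 0, "tx": 0, "ty": 0, "tz": 0.28, "claw": -1}, {"wx": 0, "wy": 0, "wz": 0, "tx": 0, "ty": 0, "tz": 0.29, "claw": -1}, {"wx": 0, "wy": 0, "wz": 0, "tx": 0, "ty": 0, "tz": 0.3, "claw": -1}, {"wx": 0, "wy": 0, "wz": 0, "tx": 0, "ty": 0, "tz": 0.3, "claw": -1}, {"wx": 0, "wy": 0, "wz": 0, "tx": 0, "ty": 0, "tz": 0.3, "claw": -1}]}}

```text
time_s: 15.4
tcp_pos: [0.57, -0.2611, 0.0529]
tool_rot: [0.707, 0.707, 0.0, 0.0]
wrist_force: [-0.4, 0.4, -0.6]
opening: 0.0439
finger_force: 61.5
```

```bash
python3 look.py .57 -.26 sm1
```

```text
[ 0.57   -0.2611  0.0529] [ 0.5 -1.1 -0.7] 15.5
```

View pics/sm1.png

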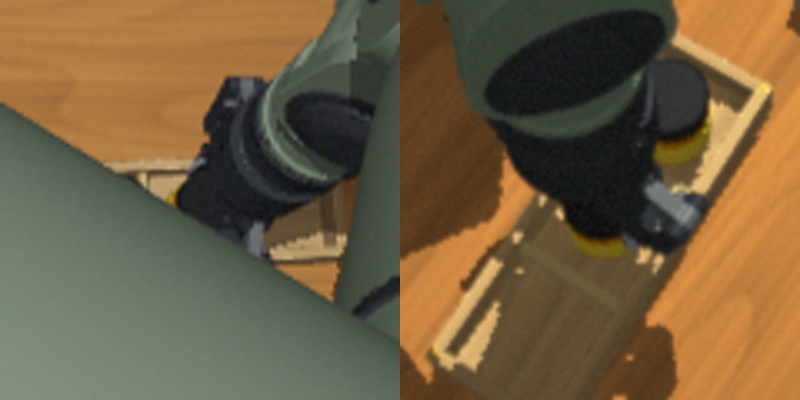

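The jar hangs in the middle bay (scene crop 600,240), clear of the divider and the stock jar. Lower it 6.4 mm and release.

Call:
{"name": "step_arm", "arguments": {"moves": [{"wx": 0, "wy": 0, "wz": 0, "tx": 0, "ty": 0, "tz": 0.008, "claw": -1}, {"wx": 0, "wy": 0, "wz": 0, "tx": 0, "ty": 0, "tz": 0.015, "claw": -1}, {"wx": 0, "wy": 0, "wz": 0, "tx": 0, "ty": 0, "tz": 0.022, "claw": -1}, {"wx": 0, "wy": 0, "wz": 0, "tx": 0, "ty": 0, "tz": 0.022, "claw": -1}, {"wx": 0, "wy": 0, "wz": 0, "tx": 0, "ty": 0, "tz": 0.022, "claw": 1}, {"wx": 0, "wy": 0, "wz": 0, "tx": 0, "ty": 0, "tz": 0.022, "claw": 1}, {"wx": 0, "wy": 0, "wz": 0, "tx": 0, "ty": 0, "tz": 0.022, "claw": 1}, {"wx": 0, "wy": 0, "wz": 0, "tx": 0, "ty": 0, "tz": 0.022, "claw": 1}, {"wx": 0, "wy": 0, "wz": 0, "tx": 0, "ty": 0, "tz": -0.1, "claw": 1}, {"wx": 0, "wy": 0, "wz": 0, "tx": 0, "ty": 0, "tz": -0.23, "claw": 1}]}}

```text
time_s: 16.5
tcp_pos: [0.5683, -0.2601, 0.1204]
tool_rot: [0.707, 0.707, -0.0, -0.002]
wrist_force: [-0.2, 0.9, 0.0]
opening: 0.0855
finger_force: 0.0
```

Call:
{"name": "step_arm", "arguments": {"moves": [{"wx": 0, "wy": 0, "wz": 0, "tx": 0, "ty": 0, "tz": -0.05, "claw": 1}, {"wx": 0, "wy": 0, "wz": 0, "tx": 0.08, "ty": -0.06, "tz": -0.05, "claw": 1}, {"wx": 0, "wy": 0, "wz": 0, "tx": 0.18, "ty": -0.15, "tz": -0.05, "claw": 1}, {"wx": 0, "wy": 0, "wz": 0, "tx": 0.3, "ty": -0.25, "tz": -0.05, "claw": 1}, {"wx": 0, "wy": 0, "wz": 0, "tx": 0.42, "ty": -0.34, "tz": 0, "claw": 1}, {"wx": 0, "wy": 0, "wz": 0, "tx": 0.52, "ty": -0.42, "tz": 0, "claw": 1}, {"wx": 0, "wy": 0, "wz": 0, "tx": 0.587, "ty": -0.467, "tz": 0, "claw": 1}, {"wx": 0, "wy": 0, "wz": 0, "tx": 0.587, "ty": -0.467, "tz": 0, "claw": 1}, {"wx": 0, "wy": 0, "wz": 0, "tx": 0.587, "ty": -0.467, "tz": 0, "claw": 1}, {"wx": 0, "wy": 0, "wz": 0, "tx": 0.587, "ty": -0.467, "tz": 0, "claw": 1}]}}

```text
time_s: 17.5
tcp_pos: [0.4307, -0.0858, 0.1218]
tool_rot: [0.707, 0.707, 0.0, 0.001]
wrist_force: [-0.4, -0.1, -0.2]
opening: 0.0855
finger_force: 0.0
```

```bash
python3 - <<'E'
from h import *
p,d,c=cap('scene');W=world(c,d);Z=W[...,2]
hsv=cv2.cvtColor(p,cv2.COLOR_RGB2HSV)
for n,x,y,z0 in(('small1',.57,-.2605,.066),('stock',.567,-.194,.066),('smallR',.43,-.0845,.058)):
    m=(hsv[...,2]<70)&(abs(Z-z0)<.006)&(np.hypot(W[...,0]-x,W[...,1]-y)<.03)
    if m.sum()>20: print(n,cv2.minEnclosingCircle((W[m][:,:2]*1000).astype(np.float32)),np.median(Z[m]),m.sum())
print(monitor.sense()['tcp_pos'])
E
```

```text
small1 ((569.4283447265625, -259.3945007324219), 23.131349563598633) 0.06686944948774935 496
stock ((567.5069580078125, -193.5525665283203), 23.224754333496094) 0.06706499939504354 456
smallR ((431.3552551269531, -85.98760223388672), 22.0964298248291) 0.058902069024198554 336
[ 0.4306796  -0.08582716  0.12162765]
```

Call:
{"name": "step_arm", "arguments": {"moves": [{"wx": 0, "wy": 0, "wz": 0, "tx": 0, "ty": 0, "tz": 0.08, "claw": 1}, {"wx": 0, "wy": 0, "wz": 0, "tx": 0, "ty": 0, "tz": 0.16, "claw": 1}, {"wx": 0, "wy": 0, "wz": 0, "tx": 0, "ty": 0, "tz": 0.23, "claw": 1}, {"wx": 0, "wy": 0, "wz": 0, "tx": 0, "ty": 0, "tz": 0.27, "claw": 1}, {"wx": 0, "wy": 0, "wz": 0, "tx": 0, "ty": 0, "tz": 0.28, "claw": 1}, {"wx": 0, "wy": 0, "wz": 0, "tx": 0, "ty": 0, "tz": 0.28, "claw": -1}, {"wx": 0, "wy": 0, "wz": 0, "tx": 0, "ty": 0, "tz": 0.28, "claw": -1}, {"wx": 0, "wy": 0, "wz": 0, "tx": 0, "ty": 0, "tz": 0.28, "claw": -1}, {"wx": 0, "wy": 0, "wz": 0, "tx": 0, "ty": 0, "tz": 0.28, "claw": -1}, {"wx": 0, "wy": 0, "wz": 0, "tx": 0, "ty": 0, "tz": 0.28, "claw": -1}]}}

```text
time_s: 18.55
tcp_pos: [0.4302, -0.0853, 0.0384]
tool_rot: [0.707, 0.707, 0.0, 0.001]
wrist_force: [-1.2, -1.1, 6.3]
opening: 0.0444
finger_force: 60.4
```

Call:
{"name": "step_arm", "arguments": {"moves": [{"wx": 0, "wy": 0, "wz": 0, "tx": 0, "ty": 0, "tz": -0.08, "claw": -1}, {"wx": 0, "wy": 0, "wz": 0, "tx": 0, "ty": 0, "tz": -0.2, "claw": -1}, {"wx": 0, "wy": 0, "wz": 0, "tx": -0.03, "ty": 0.02, "tz": -0.35, "claw": -1}, {"wx": 0, "wy": 0, "wz": 0, "tx": -0.13, "ty": 0.08, "tz": -0.35, "claw": -1}, {"wx": 0, "wy": 0, "wz": 0, "tx": -0.26, "ty": 0.15, "tz": -0.35, "claw": -1}, {"wx": 0, "wy": 0, "wz": 0, "tx": -0.39, "ty": 0.23, "tz": -0.35, "claw": -1}, {"wx": 0, "wy": 0, "wz": 0, "tx": -0.52, "ty": 0.3, "tz": -0.35, "claw": -1}, {"wx": 0, "wy": 0, "wz": 0, "tx": -0.65, "ty": 0.38, "tz": -0.35, "claw": -1}, {"wx": 0, "wy": 0, "wz": 0, "tx": -0.77, "ty": 0.45, "tz": -0.35, "claw": -1}, {"wx": 0, "wy": 0, "wz": 0, "tx": -0.823, "ty": 0.48, "tz": -0.35, "claw": -1}]}}

```text
time_s: 19.55
tcp_pos: [0.5752, -0.3353, 0.1424]
tool_rot: [0.708, 0.707, -0.0, 0.001]
wrist_force: [-0.7, 0.7, -1.5]
opening: 0.0441
finger_force: 61.5
```

Call:
{"name": "step_arm", "arguments": {"moves": [{"wx": 0, "wy": 0, "wz": 0, "tx": 0, "ty": 0, "tz": 0, "claw": -1}, {"wx": 0, "wy": 0, "wz": 0, "tx": 0, "ty": 0, "tz": 0.06, "claw": -1}, {"wx": 0, "wy": 0, "wz": 0, "tx": 0, "ty": 0, "tz": 0.13, "claw": -1}, {"wx": 0, "wy": 0, "wz": 0, "tx": 0, "ty": 0, "tz": 0.19, "claw": -1}, {"wx": 0, "wy": 0, "wz": 0, "tx": 0, "ty": 0, "tz": 0.25, "claw": -1}, {"wx": 0, "wy": 0, "wz": 0, "tx": 0, "ty": 0, "tz": 0.28, "claw": -1}, {"wx": 0, "wy": 0, "wz": 0, "tx": 0, "ty": 0, "tz": 0.29, "claw": -1}, {"wx": 0, "wy": 0, "wz": 0, "tx": 0, "ty": 0, "tz": 0.3, "claw": -1}, {"wx": 0, "wy": 0, "wz": 0, "tx": 0, "ty": 0, "tz": 0.3, "claw": -1}, {"wx": 0, "wy": 0, "wz": 0, "tx": 0, "ty": 0, "tz": 0.3, "claw": -1}]}}

```text
time_s: 20.55
tcp_pos: [0.5741, -0.3319, 0.0532]
tool_rot: [0.707, 0.707, 0.0, 0.001]
wrist_force: [-0.0, -0.0, -0.7]
opening: 0.0442
finger_force: 61.5
```

```bash
python3 look.py .574 -.332 sm2
```

```text
[ 0.5741 -0.332   0.0531] [ 0.1 -0.7 -0.5] 20.65
```

View pics/sm2.png

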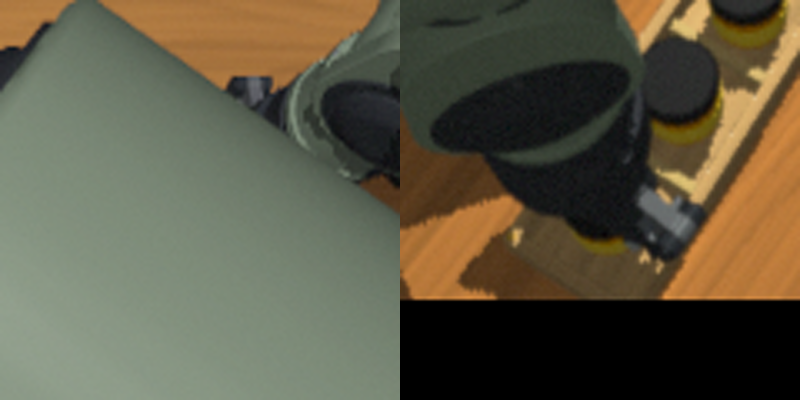

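The jar is over the end bay (scene crop 600,240), with the first jar standing in the middle bay. Lower and release.

Call:
{"name": "step_arm", "arguments": {"moves": [{"wx": 0, "wy": 0, "wz": 0, "tx": 0, "ty": 0, "tz": 0.008, "claw": -1}, {"wx": 0, "wy": 0, "wz": 0, "tx": 0, "ty": 0, "tz": 0.015, "claw": -1}, {"wx": 0, "wy": 0, "wz": 0, "tx": 0, "ty": 0, "tz": 0.022, "claw": -1}, {"wx": 0, "wy": 0, "wz": 0, "tx": 0, "ty": 0, "tz": 0.022, "claw": -1}, {"wx": 0, "wy": 0, "wz": 0, "tx": 0, "ty": 0, "tz": 0.022, "claw": 1}, {"wx": 0, "wy": 0, "wz": 0, "tx": 0, "ty": 0, "tz": 0.022, "claw": 1}, {"wx": 0, "wy": 0, "wz": 0, "tx": 0, "ty": 0, "tz": 0.022, "claw": 1}, {"wx": 0, "wy": 0, "wz": 0, "tx": 0, "ty": 0, "tz": 0.022, "claw": 1}, {"wx": 0, "wy": 0, "wz": 0, "tx": 0, "ty": 0, "tz": -0.1, "claw": 1}, {"wx": 0, "wy": 0, "wz": 0, "tx": 0, "ty": 0, "tz": -0.23, "claw": 1}]}}

```text
time_s: 21.65
tcp_pos: [0.5724, -0.3308, 0.1203]
tool_rot: [0.707, 0.707, -0.0, -0.002]
wrist_force: [1.0, -0.5, 0.3]
opening: 0.0853
finger_force: 0.0
```

Call:
{"name": "step_arm", "arguments": {"moves": [{"wx": 0, "wy": 0, "wz": 0, "tx": 0, "ty": 0, "tz": -0.15, "claw": 1}, {"wx": 0, "wy": 0, "wz": 0, "tx": 0, "ty": -0.1, "tz": -0.3, "claw": 1}, {"wx": 0, "wy": 0, "wz": 0, "tx": 0, "ty": -0.2, "tz": -0.3, "claw": 1}, {"wx": 0, "wy": 0, "wz": 0, "tx": 0, "ty": -0.32, "tz": -0.3, "claw": 1}, {"wx": 0, "wy": 0, "wz": 0, "tx": 0, "ty": -0.44, "tz": -0.3, "claw": 1}, {"wx": 0, "wy": 0, "wz": 0, "tx": 0, "ty": -0.56, "tz": -0.3, "claw": 1}, {"wx": 0, "wy": 0, "wz": 0, "tx": 0, "ty": -0.66, "tz": -0.3, "claw": 1}, {"wx": 0, "wy": 0, "wz": 0, "tx": 0, "ty": -0.7, "tz": -0.3, "claw": 1}, {"wx": 0, "wy": 0, "wz": 0, "tx": 0, "ty": -0.7, "tz": -0.3, "claw": 1}, {"wx": 0, "wy": 0, "wz": 0, "tx": 0, "ty": -0.7, "tz": -0.3, "claw": 1}]}}

```text
time_s: 22.65
tcp_pos: [0.3646, -0.3324, 0.2117]
tool_rot: [0.707, 0.707, 0.0, 0.001]
wrist_force: [0.1, 0.7, 0.5]
opening: 0.0853
finger_force: 0.0
```

```bash
python3 - <<'E'
from h import *
for n in('top','scene'):
    p,d,c=cap(n);W=world(c,d);Z=W[...,2];hsv=cv2.cvtColor(p,cv2.COLOR_RGB2HSV)
    if n=='scene': cv2.imwrite('pics/end.png',p[:,:,::-1])
    for k,x,y,z0 in(('s2',.574,-.332,.066),('s1',.57,-.26,.066),('stS',.567,-.194,.066),('sq',.625,.057,.078),('stQ',.631,-.039,.078),('hex',.557,.293,.103),('stH',.566,.2015,.103)):
        m=(hsv[...,2]<70)&(abs(Z-z0)<.006)&(np.hypot(W[...,0]-x,W[...,1]-y)<.038)
        if m.sum()>20:
            e,r=cv2.minEnclosingCircle((W[m][:,:2]*1000).astype(np.float32)); print(n,k,np.round(e),round(r),np.round(np.median(Z[m]),4))
E
```

```text
top s2 [ 571. -330.] 23 0.0658
top s1 [ 566. -259.] 23 0.0659
top stS [ 565. -193.] 23 0.0661
top sq [623.  58.] 33 0.0782
top stQ [630. -38.] 33 0.0782
top hex [554. 293.] 26 0.1034
top stH [564. 204.] 26 0.1032
scene s2 [ 574. -330.] 24 0.0668
scene s1 [ 570. -259.] 23 0.0668
scene stS [ 568. -194.] 23 0.0668
scene sq [626.  57.] 33 0.079
scene stQ [633. -38.] 33 0.079
scene hex [558. 293.] 27 0.1041
scene stH [568. 203.] 27 0.1042
```

View pics/end.png

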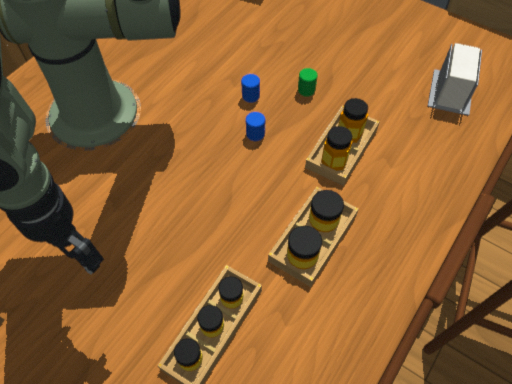

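All four jars stand upright in their trays, at small (187,353) and (210,320), squat (326,208) and hex (354,115). The stock jars and look-alikes have not moved.

```bash
python3 -c "
from bench import order
print(order.close_job())"
```

```text
the job is handed in; nothing more can be done
None
```

All four honey jars are upright in empty bays of their matching trays, the stock jars and look-alikes are untouched, and the job was handed in at about 23 s.

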